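# Open the electrode cabinet by its paddle latch

### The arm

A 6-joint arm with a two-finger parallel gripper is mounted at the origin on the work surface. World frame = base frame: x ahead of the robot, y to its left, z up, the work surface at z = 0. Lengths are in m, angles in rad, forces in N, time in s.
With the tool pointing down it reaches from about 0.275 to 0.825 m from the base axis. Payload 4.9 kg.
Tool frame: the origin (TCP) lies at the very end of the fingers, on their centre line; the grasp point (between the pads) lies 19 mm behind it; z points along the fingers, y is the direction in which the jaws open and shut (so a half turn about z gives the same grasp; the last joint's range is limited). The gripper opens to 85 mm and grips with 20 to 120 N. Pads are 22 mm wide; open, the fingers measure 114 mm over their backs; the gripper's body (76 mm by 85 mm) begins 54 mm behind the grasp point. The pads swing forward as they close: fully open they stand 13 mm farther back than shut.
Start: joints at [1.048, 0.326, -0.193, 1.052, 0, 1.437], TCP at [0.208, 0.509, 0.231] pointing down, gripper open.
Joint ranges: [-2.65, 2.65], [-0.97, 1.79], [-1.3, 1.35], [-1.93, 2.1], [-1.47, 1.37], [-3.14, 3.14]. Speed limits (rad/s): [2.57, 2.57, 3.14, 3.14, 3.14, 3.14].

### API

Orientations are given as a rotation vector (axis times angle).
In Python, from station import r, imaging gives the robot as it stands. The module is installed in compiled form; this text tells all that it offers.
- The arm moves only by the tool jog_arm, never from a script. Its argument "motion" is a list of rows, each a list of 7 numbers: the shift along the tool's x, y, z in m, then the turn, a rotation vector about the tool's x, y, z in rad, then the opening, from 0 (shut) to 1 (fully open). In form: [[x, y, z, wx, wy, wz, fingers], ...]. A call has 1 to 8 rows; each row is the pose to reach, as a shift and turn from the pose commanded when the call began, along the tool's axes at that moment; what a row does not reach only later rows make up. A row lasts 1/8 s, in which the tool goes at most 62.5 mm and 10.7 degrees, less where a joint would pass 70% of its speed; a pose out of reach is approached as far as the arm can. A call with a gripper value outside its range is refused whole. The fingers move at their own pace and stop on an object; "grip_force" is the grip in N (left out, the last holds). Time passes only in rows, so rows that repeat a pose let the fingers close. It gives the time, the measured TCP pose, the force and the opening at its end, in the units of the state.
- r.state(): the state, without advancing time (a new reading comes with each control period).
- imaging.snapshot(name): name is "scene" or "top" or "wrist"; returns (picture, depth): 400x640x3 uint8, red, green, blue; 400x640 float32, m along the optical axis (not along the pixel's ray), 0 where there is no reading.
- imaging.camera_model(name): a dict with "mtx" (3x3 intrinsics, pixels), "xyz" and "rotation" of the camera in the world. Camera axes: x right, y down, z forward; pixel columns grow to the right and rows downward; lengths in m; the calibration is good to about 2 mm. A picture is of the moment at which its call begins: read the wrist's pose just before it. camera_model takes no time and is no camera call; for the wrist camera it gives the pose at the moment of the call.
- r.sign_off(): hands the job in, once; it reports no verdict.
Trained networks look in the newest picture that a camera, given by its name, has taken for a name from the list of things; names that differ only in an ending like _2 or _b are one class to them, and where a whole thing is asked for, a point or a joint stands for the part that bears it (a point fixed in the world has none). Each returns a list of dicts, best first, with "p" (0 to 1); they miss things now and then, are a little off and sometimes report something else, mostly with a low value. They report only what shows in the picture. A call takes as long as a camera call.
- imaging.boxes_of(camera, label): "rect" ([centre column, centre row, width, height] in pixels, round what is visible of it).
- imaging.masks_of(camera, label): "region" (400x640 bool, what is visible of it) and "rect" ([centre column, centre row, width, height] in pixels, round what is visible of it).
The state is a dict: "clock": time; "q": joint angles; "joint_velocities": joint speeds; "effort": joint torques, N m; "tool_pos": TCP position; "tcp_rot": TCP orientation; "wrist_force": force on the tool from outside, world axes, zero at the start; "torque": the same for the moment, N m; "finger_gap": finger opening in m.
Only numpy, scipy, OpenCV 4.12 (cv2) and the standard library are available. Lean on these libraries where they do the work, as an engineer would, in place of code of your own. Each camera call takes 0.05 s, during which the arm holds its last target. There are 200 camera calls.

### The job

Open the steel electrode cabinet so that the welder can reach the rods: ease the latch paddle up until it comes up solid, without forcing it, and with it held there swing the door steadily open to at least 70 degrees, then let go and leave it standing open. Do not pull hard on the door while the latch is still caught, do not fling the door, and leave the other things on and around the cabinet where they are.

Things in the scene. Friction and masses are not known exactly. Their poses are not given: they have to be found in the camera images.
- cabinet: grey steel electrode cabinet fixed to the bench: 260 mm wide (its y), 200 deep (its x), 303 high, on 35 mm feet. Origin: under its centre, on the bench top; z up. Its -x side is the front, closed by the door (252 wide, 18 thick, z from 41 to 294; outer face at x = -100). In front of it the bench is clear but for a flat bar
- hinge (a point): point on the door's vertical hinge axis, at bench height: cabinet x = -100, y = -125 mm, i.e. on the right for someone facing the front. The latch is near the door's left edge. Axes as the cabinet's; does not move with the door
- door (a joint): opening angle of the door, rad: 0 shut; grows as it swings out (counter-clockwise seen from above), 1.75 at most. The hinge is a little stiff: 1 to 5 N at the paddle swings it, and it stays where left. While the pawl is caught it has about 2 mm of play
- paddle_pin (a point): middle of the level pin on which the paddle hinges: 12 mm in front of the door's outer face, 210 mm from the hinge axis along the door, 258 above the bench. Axes as the door's (x into the door, y along its width away from the hinge, z up); moves with the door. Its lugs reach 19 out from the face and 26 to each side
- paddle_grip (a point): the paddle's grip point, on its centre line 54 mm from the pin and 12 short of its rolled end; moves with it. A steel channel sticking out of the door's front: 40 wide along the door (46 here, over a domed rubber button on each side, to be pinched from above), sides 16 deep, top 8 above this line. Sprung down 0.42 rad below level at rest; lifted, it turns about the pin by up to 0.86 rad; the grip gives a few mm
- latch_case: latch housing inside the door (unseen when shut; origin on the hinge axis) with a sprung pawl the paddle draws down. Unseen play: the first 0.06 to 0.45 rad of lift is light (2 to 5 N at the grip), then the pawl's spring is felt (6 to 11 N, even), and 0.4 rad on it bottoms here: solid, 0.47 to 0.86 rad from rest. Over about 19 N at the grip bends the case (36 N here). Let down, all springs back
- keeper: fixed steel tab inside the cabinet's left jamb, unseen when shut, caught by the pawl; origin that of the cabinet. The pawl clears it only in the last 0.075 rad (4 mm at the grip) before the paddle is solid. A pull on the door with the pawl caught loads it about as hard; it bears 30 N. Once the door is open 0.2 rad the pawl is past it and the paddle need not be held up
- tin: a plain round tin, 74 across and 110 high, standing on top of the cabinet; origin under its centre (mm); to be left alone
- magnet: a square welding magnet, 70 x 70 x 22, lying on top of the cabinet; origin under its centre (mm); to be left alone
- flat_bar: a flat steel bar offcut, 160 x 40 x 8, lying on the bench in front of the cabinet; the door's lower edge (41 above the bench) passes over it; origin under its centre (mm); to be left alone
- hammer: a hammer lying on the bench to the left, 260 long; origin under its middle (mm); to be left alone
- wire_brush: a wire brush, 200 long, lying on the bench to the left; origin under its middle (mm); to be left alone
- paint_can: a black can, 100 across and 120 high, on the bench left of the cabinet; origin under its centre (mm); to be left alone
- pipe_offcut: a short upright length of pipe, 60 across and 70 high, on the bench to the right behind the door's swing; origin under its centre (mm); to be left alone
- angle_iron: an offcut of 50 x 50 angle iron, 150 long, on the bench to the right behind the door's swing; origin under its middle (mm); to be left alone

How it is judged:
At the end, for the whole second after the job is handed in: The door stands open by at least 1.2 rad (69 degrees), at rest (under 0.05 rad/s) and released (value of joint door above 1.2 rad and velocity of joint door between -0.05 and 0.05 rad/s); the robot touches nothing.
It fails at once if the door is wrenched while the pawl is still caught: more than 30 N on the keeper (contact force between keeper and anything else above 30 N).
It fails at once if the paddle is forced after it has come up solid: more than 36 N where the pawl bottoms in the latch case (contact force between latch_case and anything else above 36 N).
It fails at once if the door is flung: faster than 1.5 rad/s (velocity of joint door above 1.5 rad/s).
It fails at once if a bystander is moved by more than 30 mm (distance of any of tin, magnet, flat_bar, hammer, wire_brush, paint_can, pipe_offcut, angle_iron from where it was at the start of the episode above 0.03 m).
It also fails if it takes over 70 s, if anything falls off the work surface, if the arm or the gripper's body presses on something with over 40 N, if the wrist force passes 120 N, or if a joint passes its speed limit or range.

## Working session

There is one attempt and no reset: what is moved stays moved. The work goes in short steps, Python scripts to look and compute and a tool call to move; the robot and the scene stay as the last step left them, time stands still between calls to the robot, and variables do not carry over. Pictures are saved under pics/ and viewed, about 8 in all and at most 12, crops included, and the job is handed in when it is done.

Besides the shell and the picture viewer there is one more tool, called after "Call:" by a JSON object that holds its "api" and its "payload". jog_arm: Moves the arm, as the interface text tells. Its arguments: {"type":"object","properties":{"motion":{"type":"array"},"grip_force":{"type":"number"}},"required":["motion"]}

```bash
mkdir -p pics
cat > h.py <<'E'
import numpy as np, cv2
from scipy.spatial.transform import Rotation as R
from station import r, imaging
def cloud(name, depth, cm=None):
    m=cm or imaging.camera_model(name); K=np.array(m["mtx"]); 
    Rm=np.array(m["rotation"]); 
    if Rm.shape!=(3,3): Rm=R.from_rotvec(Rm).as_matrix()
    v,u=np.mgrid[0:400,0:640]
    P=np.stack([(u-K[0,2])/K[0,0]*depth,(v-K[1,2])/K[1,1]*depth,depth],-1)
    return P@Rm.T+np.array(m["xyz"])
def save(name,pic): cv2.imwrite("pics/"+name,pic[...,::-1])
E
python3 - <<'E'
from h import *
s=r.state(); print({k:np.round(v,3).tolist() for k,v in s.items()})
out=[]
for c in ("scene","top"):
    p,d=imaging.snapshot(c); save(c+"0.png",p); P=cloud(c,d); np.save(c+".npy",P)
    print(c,np.round(imaging.camera_model(c)["xyz"],3))
    for l in ("cabinet","door","paddle_grip","tin","magnet"):
        for m in imaging.masks_of(c,l)[:2]:
            q=P[m["region"]&(d>0)]
            print(c,l,round(m["p"],2),np.round(m["rect"],0),np.round(np.percentile(q,[3,50,97],axis=0),3).tolist() if len(q) else None)
E
```

```text
{'clock': 0.0, 'q': [1.048, 0.327, -0.194, 1.052, 0.0, 1.437], 'joint_velocities': [-0.002, 0.001, -0.001, 0.001, -0.001, 0.0], 'effort': [0.001, -44.34, 26.244, 0.015, 0.0, 0.0], 'tool_pos': [0.208, 0.508, 0.231], 'tcp_rot': [-0.607, -3.082, 0.003], 'wrist_force': [-0.36, 0.291, -0.822], 'torque': [-0.017, -0.012, 0.024], 'finger_gap': 0.085}
scene [ 1.114 -0.427  1.067]
scene cabinet 0.69 [386. 219. 125. 149.] [[0.553, -0.029, 0.046], [0.744, 0.028, 0.277], [0.831, 0.245, 0.307]]
scene door 0.91 [351. 207.  37. 102.] [[0.512, -0.031, 0.074], [0.566, 0.122, 0.246], [0.663, 0.168, 0.284]]
scene paddle_grip 0.64 [359. 160.  27.  20.] [[0.333, 0.121, 0.002], [0.535, 0.141, 0.25], [0.563, 0.315, 0.266]]
scene tin 0.79 [387. 194.  37.  54.] [[0.712, 0.014, 0.314], [0.751, 0.033, 0.396], [0.773, 0.074, 0.416]]
scene magnet 0.87 [420. 176.  40.  32.] [[0.681, 0.153, 0.305], [0.72, 0.181, 0.326], [0.751, 0.223, 0.329]]
scene magnet 0.71 [248. 250.  47.  32.] [[0.374, -0.247, 0.002], [0.449, -0.207, 0.009], [0.515, -0.169, 0.014]]
top [0.439 0.008 1.648]
top cabinet 0.64 [282. 173.  94. 100.] [[0.541, -0.018, 0.113], [0.663, 0.12, 0.303], [0.809, 0.243, 0.309]]
top cabinet 0.22 [302. 145.  28.  30.] [[0.702, 0.018, 0.319], [0.727, 0.049, 0.412], [0.766, 0.082, 0.418]]
top door 0.77 [294. 202.  68.  44.] [[0.514, -0.021, 0.059], [0.596, 0.116, 0.247], [0.647, 0.188, 0.296]]
top paddle_grip 0.7 [274. 211.  19.  17.] [[0.508, 0.123, 0.235], [0.537, 0.146, 0.252], [0.567, 0.166, 0.266]]
top tin 0.86 [301. 146.  28.  26.] [[0.702, 0.018, 0.325], [0.727, 0.048, 0.412], [0.763, 0.081, 0.418]]
top magnet 0.6 [259. 158.  29.  22.] [[0.68, 0.152, 0.31], [0.714, 0.186, 0.326], [0.747, 0.219, 0.331]]
```

```bash
python3 -c "
import cv2,numpy as np
a=cv2.imread('pics/scene0.png');b=cv2.imread('pics/top0.png')
cv2.imwrite('pics/both.png',cv2.resize(np.vstack([a,b]),(480,600)))"
```

```text
(no output)
```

View pics/both.png

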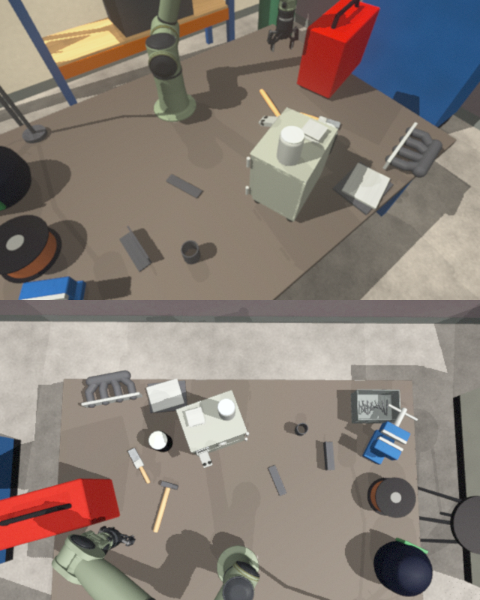

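The scene view (upper half) shows the cabinet at right with the tin and magnet on top. In the top view (lower half) it is at about (212,422), with the paddle sticking out at (206,458) and the hammer and brush further left. Next I fit the cabinet pose.

Run:
```python
from h import *
P=np.load("top.npy"); S=np.load("scene.npy")
for nm,Q in(("top",P),("scene",S)):
    q=Q.reshape(-1,3); m=(q[:,2]>.296)&(q[:,2]<.312)&(abs(q[:,0]-.68)<.25)&(abs(q[:,1]-.11)<.25)
    print(nm,m.sum(),cv2.minAreaRect(q[m][:,:2].astype(np.float32)), np.median(q[m][:,2]))
# door face from the paddle side: points in front of the face
(c,wh,a)=cv2.minAreaRect(P.reshape(-1,3)[(P[...,2].ravel()>.296)&(P[...,2].ravel()<.312)&(abs(P[...,0].ravel()-.68)<.25)&(abs(P[...,1].ravel()-.11)<.25)][:,:2].astype(np.float32))
for c_ in("top","scene"):
    p,d=imaging.snapshot(c_); Q=cloud(c_,d)
    ms=imaging.masks_of(c_,"paddle_grip")
    q=Q[ms[0]["region"]&(d>0)]; q=q[q[:,2]>.2]; print(c_,len(q)); print(np.round(q[::max(1,len(q)//60)],3).tolist())
    for l in("hammer","wire_brush","paint_can","pipe_offcut","angle_iron","flat_bar"):
        for m in imaging.boxes_of(c_,l)[:1]:
            u,v=map(int,m["rect"][:2]); print(l,round(m["p"],2),np.round(Q[v,u],3))
```

```text
top 3699 ((0.7026054263114929, 0.1175692081451416), (0.20073463022708893, 0.26036953926086426), 20.059179306030273) 0.30388784622456866
scene 4386 ((0.7005247473716736, 0.11788202822208405), (0.20050020515918732, 0.2644188106060028), 20.299667358398438) 0.30432827282973574Traceback (most recent call last):
  File "<stdin>", line 11, in <module>
IndexError: list index out of range
```

Call:
{"api": "jog_arm", "payload": {"motion": [[0,0,-0.06,0,0,0,1],[-0.05,-0.025,-0.115,0,0,-0.1,1],[-0.105,-0.055,-0.13,0,0,-0.2,1],[-0.16,-0.08,-0.13,0,0,-0.35,1],[-0.215,-0.11,-0.13,0,0,-0.5,1],[-0.27,-0.14,-0.13,0,0,-0.65,1],[-0.325,-0.165,-0.13,0,0,-0.74,1],[-0.38,-0.195,-0.13,0,0,-0.74,1]]}}

```text
clock: 1.7
tool_pos: [0.479, 0.1929, 0.3615]
tcp_rot: [-0.549, 3.092, 0.0]
wrist_force: [0.8, 1.5, 1.4]
finger_gap: 0.0855
```

Call:
{"api": "jog_arm", "payload": {"motion": [[0,0,0,0,0,0,1]]}}

```text
clock: 1.82
tool_pos: [0.4802, 0.1912, 0.3608]
tcp_rot: [0.538, -3.095, 0.001]
wrist_force: [0.2, 0.3, -0.9]
finger_gap: 0.0852
```

Run:
```python
from h import *
s=r.state(); print(np.round(s["tool_pos"],4),np.round(s["tcp_rot"],3),np.round(s["q"],2),np.round(s["wrist_force"],2),s["clock"])
cm=imaging.camera_model("wrist"); p,d=imaging.snapshot("wrist"); save("w1.png",p); P=cloud("wrist",d,cm); np.save("w1.npy",P)
for m in imaging.masks_of("wrist","paddle_grip")[:2]:
    q=P[m["region"]&(d>0)]; print(m["p"],m["rect"],len(q))
    if len(q): print(np.round(np.percentile(q,[3,50,97],axis=0),3))
```

```text
[0.4802 0.1912 0.3608] [ 5.380e-01 -3.095e+00  1.000e-03] [ 0.24  0.21 -0.02  1.34 -0.   -0.11] [ 0.19  0.31 -0.86] 1.825
0.77 [249.8, 252.8, 54.0, 109.6] 5382
[[0.504 0.124 0.235]
 [0.536 0.149 0.251]
 [0.57  0.173 0.264]]
```

View pics/w1.png

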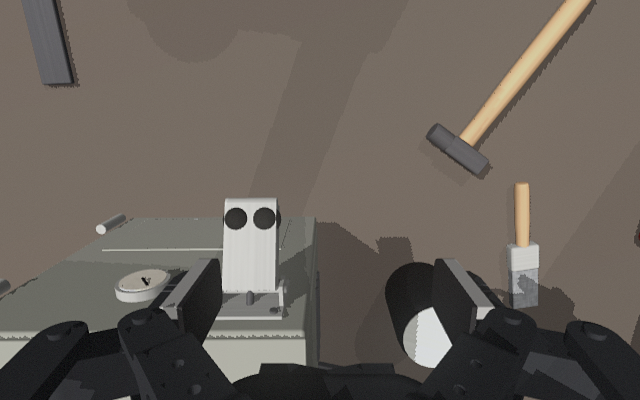

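The wrist view shows the paddle at columns 223–280, rows 197–292, with its free end at the top. The two dark grip marks are at (236,218) and (264,218), and the hinge knuckle is at (111,222). I'll locate the grip in 3D.

Run:
```python
from h import *
P=np.load("w1.npy")
for u,v in((236,218),(264,218),(250,218),(250,199),(250,240),(250,270),(250,287),(226,240),(276,240)): print(u,v,np.round(np.median(P[v-1:v+2,u-1:u+2].reshape(-1,3),axis=0),4))
# paddle points in cabinet axes
c=np.array([.7015,.1177]); a=np.deg2rad(20.15); X=np.array([np.cos(a),np.sin(a)]); Y=np.array([-X[1],X[0]])
q=P[195:292,215:290].reshape(-1,3); q=q[(q[:,2]>.225)]
L=np.c_[(q[:,:2]-c)@X,(q[:,:2]-c)@Y,q[:,2]]; L=L[L[:,0]<-.13]
print(np.round(np.percentile(L,[0.5,1,5,50,95,99,99.5],axis=0),4))
A=np.c_[L[:,0],np.ones(len(L))]; print("slope,z",np.linalg.lstsq(A,L[:,2],rcond=None)[0])
# face plane below paddle left of door
F=P[250:280,190:215].reshape(-1,3); 
q=P[225:262,100:310].reshape(-1,3); q=q[(q[:,2]>.06)&(q[:,2]<.2)]; print(len(q)); LX=(q[:,:2]-c)@X; LY=(q[:,:2]-c)@Y
m=abs(LX+.1)<.015; print(m.sum(), np.polyfit(LY[m],LX[m],1))
for l in [c+X*-.161+Y*.085, c-.1*X-.125*Y]: print(l)
```

```text
236 218 [0.5191 0.1324 0.2469]
264 218 [0.512  0.1524 0.2467]
250 218 [0.5169 0.142  0.2429]
250 199 [0.505  0.1369 0.2354]
250 240 [0.5317 0.1476 0.2496]
250 270 [0.5508 0.1552 0.2593]
250 287 [0.5613 0.1595 0.2642]
226 240 [0.5375 0.1304 0.25  ]
276 240 [0.5263 0.1664 0.2457]
[[-0.2519  0.0661  0.2331]
 [-0.1911  0.0664  0.2338]
 [-0.179   0.0681  0.2367]
 [-0.1555  0.0883  0.2479]
 [-0.1325  0.1059  0.3738]
 [-0.1305  0.108   0.38  ]
 [-0.1302  0.146   0.5032]]
slope,z [-0.79243338  0.13098672]
5594
5594 [ 0.00513506 -0.10061854]
[0.52107345 0.14203636]
[ 0.65068049 -0.03409716]
```

Call:
{"api": "jog_arm", "payload": {"motion": [[-0.011,-0.03,0.02,0,0,-0.005,1],[-0.022,-0.059,0.04,0,0,-0.005,1],[-0.022,-0.059,0.08,0,0,-0.005,1],[-0.022,-0.059,0.12,0,0,-0.005,1],[-0.022,-0.059,0.148,0,0,-0.005,1],[-0.022,-0.059,0.148,0,0,-0.005,1]]}}

```text
clock: 2.68
tool_pos: [0.5163, 0.148, 0.2116]
tcp_rot: [0.56, -3.087, -0.001]
wrist_force: [0.8, -0.7, 0.6]
finger_gap: 0.0853
```

Run:
```python
from h import *
s=r.state(); print(np.round(s["tool_pos"],4),np.round(s["tcp_rot"],3),np.round(s["wrist_force"],2),s["clock"])
p,d=imaging.snapshot("wrist"); save("w2.png",p)
```

```text
[0.5163 0.148  0.2116] [ 5.600e-01 -3.087e+00 -1.000e-03] [ 0.82 -0.65  0.61] 2.675
```

View pics/w2.png

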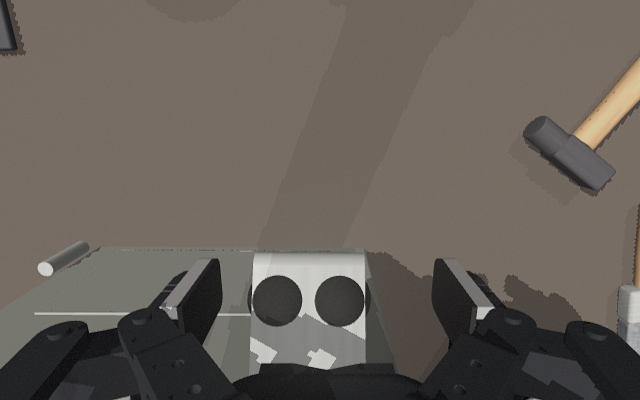

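The wrist view shows the paddle centred at column 309 and the jaws centred at about 327, so I need about 6 mm towards −y. The grip marks (row 300) line up with the pads. I'll correct that, then close.

Call:
{"api": "jog_arm", "payload": {"motion": [[-0.002,-0.0065,0,0,0,0.005,1],[-0.002,-0.0065,0,0,0,0.005,1],[-0.002,-0.0065,0,0,0,0.005,0.6],[-0.002,-0.0065,0,0,0,0.005,0.4],[-0.002,-0.0065,0,0,0,0.005,0.3],[-0.002,-0.0065,0,0,0,0.005,0.3],[-0.002,-0.0065,0,0,0,0.005,0.3],[-0.002,-0.0065,0,0,0,0.005,0.3]], "grip_force": 50}}

```text
clock: 3.72
tool_pos: [0.5222, 0.1429, 0.214]
tcp_rot: [0.55, -3.093, -0.006]
wrist_force: [-3.2, 3.7, 5.7]
finger_gap: 0.0429
```

Run:
```python
from h import *
s=r.state(); print({k:np.round(s[k],4).tolist() for k in ("tool_pos","tcp_rot","wrist_force","torque","finger_gap","clock")})
p,d=imaging.snapshot("wrist"); save("w3.png",p)
```

```text
{'tool_pos': [0.5222, 0.1429, 0.214], 'tcp_rot': [0.5502, -3.0929, -0.0061], 'wrist_force': [-3.1718, 3.7069, 5.7491], 'torque': [1.0056, 0.8111, -0.0518], 'finger_gap': 0.0429, 'clock': 3.725}
```

View pics/w3.png

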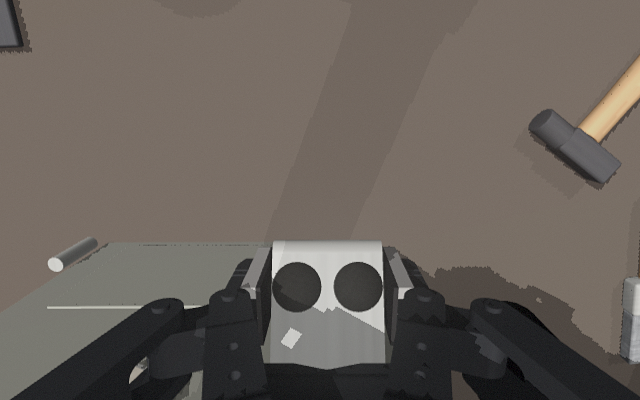

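The paddle is pinched between the pads at a 42.9 mm gap. Solid cannot come before 0.47 rad, so I'll lift in readable steps up to about 0.4 rad.

Call:
{"api": "jog_arm", "payload": {"motion": [[0.001,0,-0.0025,0,0,0,0.3],[0.002,0,-0.005,0,0,0,0.3],[0.002,0,-0.005,0,0,0,0.3]]}}

```text
clock: 4.15
tool_pos: [0.5199, 0.1418, 0.2175]
tcp_rot: [0.55, -3.091, -0.005]
wrist_force: [-1.3, 5.4, -3.3]
finger_gap: 0.0433
```

Call:
{"api": "jog_arm", "payload": {"motion": [[0.001,0,-0.0025,0,0,0,0.3],[0.0015,0,-0.005,0,0,0,0.3],[0.0015,0,-0.005,0,0,0,0.3]]}}

```text
clock: 4.53
tool_pos: [0.5182, 0.141, 0.222]
tcp_rot: [0.55, -3.09, -0.004]
wrist_force: [-0.5, 5.5, -6.8]
finger_gap: 0.0432
```

Call:
{"api": "jog_arm", "payload": {"motion": [[0.0005,0,-0.0025,0,0,0,0.3],[0.001,0,-0.005,0,0,0,0.3],[0.001,0,-0.005,0,0,0,0.3]]}}

```text
clock: 4.9
tool_pos: [0.5169, 0.1405, 0.2268]
tcp_rot: [0.549, -3.089, -0.004]
wrist_force: [-1.5, 5.3, -7.1]
finger_gap: 0.0428
```

Call:
{"api": "jog_arm", "payload": {"motion": [[0,0,-0.0025,0,0,0,0.3],[0.0003,0,-0.005,0,0,0,0.3],[0.0003,0,-0.005,0,0,0,0.3]]}}

```text
clock: 5.28
tool_pos: [0.5166, 0.1403, 0.2315]
tcp_rot: [0.549, -3.089, -0.003]
wrist_force: [-1.5, 5.6, -8.9]
finger_gap: 0.0432
```

Call:
{"api": "jog_arm", "payload": {"motion": [[0,0.0005,-0.001,0,0,0,0.3],[0,0.001,-0.002,0,0,0,0.3],[0,0.001,-0.002,0,0,0,0.3]]}}

```text
clock: 5.65
tool_pos: [0.5168, 0.1404, 0.2344]
tcp_rot: [0.549, -3.09, 0.0]
wrist_force: [-2.8, 3.2, -9.4]
finger_gap: 0.0432
```

Call:
{"api": "jog_arm", "payload": {"motion": [[0,0,-0.001,0,0,0,0.3],[0,0,-0.002,0,0,0,0.3],[0,0,-0.002,0,0,0,0.3]]}}

```text
clock: 6.02
tool_pos: [0.5176, 0.1409, 0.2372]
tcp_rot: [0.55, -3.092, -0.001]
wrist_force: [-3.5, 4.7, -9.7]
finger_gap: 0.0433
```

Run:
```python
from h import *
s=r.state(); print({k:np.round(s[k],4).tolist() for k in ("tool_pos","tcp_rot","wrist_force","torque","finger_gap","clock")})
cm=imaging.camera_model("wrist"); p,d=imaging.snapshot("wrist"); save("w4.png",p); P=cloud("wrist",d,cm)
c=np.array([.7015,.1177]); a=np.deg2rad(20.15); X=np.array([np.cos(a),np.sin(a)]); Y=np.array([-X[1],X[0]])
q=P[230:390,280:380].reshape(-1,3); L=np.c_[(q[:,:2]-c)@X,(q[:,:2]-c)@Y,q[:,2]]
L=L[(abs(L[:,1]-.086)<.012)&(L[:,0]>-.18)&(L[:,0]<-.125)&(L[:,2]>.2)&(L[:,2]<.3)]
for lo in np.arange(-.18,-.12,.006):
    b=L[(L[:,0]>=lo)&(L[:,0]<lo+.006)]
    if len(b): print(round(lo+.003,3),np.round(np.median(b[:,2]),4),len(b))
```

```text
{'tool_pos': [0.5176, 0.1409, 0.2372], 'tcp_rot': [0.5497, -3.0923, -0.0012], 'wrist_force': [-3.4676, 4.6574, -9.6772], 'torque': [0.5317, 0.81, 0.225], 'finger_gap': 0.0433, 'clock': 6.025}
-0.177 0.2633 1130
-0.171 0.2655 1178
-0.165 0.2659 879
-0.159 0.2641 843
-0.153 0.2642 896
-0.147 0.2644 884
-0.141 0.2647 871
-0.135 0.2649 409
```

View pics/w4.png

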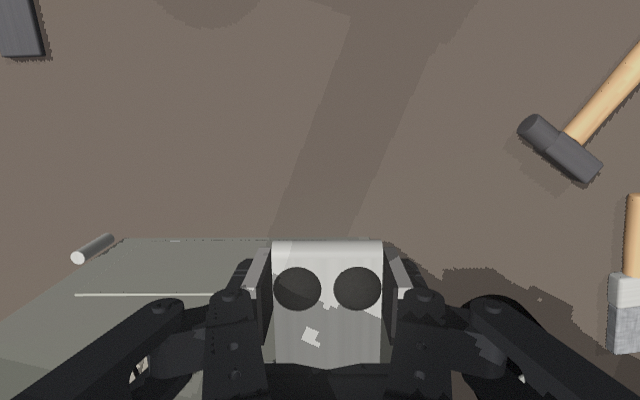

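The wrist view shows a good grip. The paddle's top is nearly level (slope about −0.03), so the lift is about 0.39 rad at around 9 N. I'll continue in fine steps.

Call:
{"api": "jog_arm", "payload": {"motion": [[0,0,-0.001,0,0,0,0.3],[0,0,-0.002,0,0,0,0.3],[0,0,-0.002,0,0,0,0.3]]}}

```text
clock: 6.45
tool_pos: [0.518, 0.141, 0.2395]
tcp_rot: [-0.55, 3.093, 0.001]
wrist_force: [-3.5, 4.2, -9.5]
finger_gap: 0.043
```

Call:
{"api": "jog_arm", "payload": {"motion": [[0,0,-0.001,0,0,0,0.3],[0,0,-0.001,0,0,0,0.3],[0,0,-0.001,0,0,0,0.3]]}}

```text
clock: 6.82
tool_pos: [0.518, 0.141, 0.2404]
tcp_rot: [-0.55, 3.093, 0.001]
wrist_force: [-3.2, 4.5, -9.2]
finger_gap: 0.0435
```

Call:
{"api": "jog_arm", "payload": {"motion": [[0,0,-0.0012,0,0,0,0.3],[0,0,-0.0012,0,0,0,0.3],[0,0,-0.0012,0,0,0,0.3]]}}

```text
clock: 7.2
tool_pos: [0.518, 0.1408, 0.2415]
tcp_rot: [0.548, -3.093, -0.001]
wrist_force: [-2.5, 2.7, -9.9]
finger_gap: 0.043
```

Call:
{"api": "jog_arm", "payload": {"motion": [[0,0,-0.0012,0,0,0,0.3],[0,0,-0.0012,0,0,0,0.3],[0,0,-0.0012,0,0,0,0.3]]}}

```text
clock: 7.58
tool_pos: [0.5182, 0.1409, 0.2428]
tcp_rot: [-0.551, 3.093, 0.0]
wrist_force: [-3.3, 4.8, -10.0]
finger_gap: 0.0431
```

Call:
{"api": "jog_arm", "payload": {"motion": [[-0.0003,0,-0.0012,0,0,0,0.3],[-0.0003,0,-0.0012,0,0,0,0.3],[-0.0003,0,-0.0012,0,0,0,0.3]]}}

```text
clock: 7.95
tool_pos: [0.5183, 0.1409, 0.2438]
tcp_rot: [0.551, -3.093, -0.0]
wrist_force: [-3.3, 5.4, -9.8]
finger_gap: 0.0432
```

Call:
{"api": "jog_arm", "payload": {"motion": [[0,0,-0.0012,0,0,0,0.3],[0,0,-0.0012,0,0,0,0.3],[0,0,-0.0012,0,0,0,0.3]]}}

```text
clock: 8.32
tool_pos: [0.5185, 0.1409, 0.2451]
tcp_rot: [-0.548, 3.093, 0.001]
wrist_force: [-2.2, 5.4, -10.3]
finger_gap: 0.043
```

Call:
{"api": "jog_arm", "payload": {"motion": [[-0.0002,0,-0.0012,0,0,0,0.3],[-0.0002,0,-0.0012,0,0,0,0.3],[-0.0002,0,-0.0012,0,0,0,0.3]]}}

```text
clock: 8.7
tool_pos: [0.5185, 0.1409, 0.2462]
tcp_rot: [0.548, -3.093, -0.001]
wrist_force: [-2.2, 5.1, -10.7]
finger_gap: 0.0433
```

Call:
{"api": "jog_arm", "payload": {"motion": [[-0.0002,0,-0.0012,0,0,0,0.3],[-0.0002,0,-0.0012,0,0,0,0.3],[-0.0002,0,-0.0012,0,0,0,0.3]]}}

```text
clock: 9.07
tool_pos: [0.5191, 0.1412, 0.2475]
tcp_rot: [-0.552, 3.092, 0.0]
wrist_force: [-1.8, 6.2, -10.5]
finger_gap: 0.0431
```

Call:
{"api": "jog_arm", "payload": {"motion": [[-0.0004,0,-0.0012,0,0,0,0.3],[-0.0004,0,-0.0012,0,0,0,0.3],[-0.0004,0,-0.0012,0,0,0,0.3]]}}

```text
clock: 9.45
tool_pos: [0.5195, 0.1413, 0.2486]
tcp_rot: [-0.548, 3.093, 0.001]
wrist_force: [-0.9, 5.4, -10.3]
finger_gap: 0.0431
```

Call:
{"api": "jog_arm", "payload": {"motion": [[-0.0004,0,-0.0012,0,0,0,0.3],[-0.0004,0,-0.0012,0,0,0,0.3],[-0.0004,0,-0.0012,0,0,0,0.3]]}}

```text
clock: 9.82
tool_pos: [0.5199, 0.1415, 0.2498]
tcp_rot: [-0.551, 3.092, 0.0]
wrist_force: [-1.4, 6.1, -11.1]
finger_gap: 0.043
```

```bash
cat > ang.py <<'E'
from h import *
s=r.state(); print({k:np.round(s[k],4).tolist() for k in ("tool_pos","wrist_force","finger_gap","clock")})
cm=imaging.camera_model("wrist"); p,d=imaging.snapshot("wrist"); P=cloud("wrist",d,cm)
c=np.array([.7015,.1177]); a=np.deg2rad(20.15); X=np.array([np.cos(a),np.sin(a)]); Y=np.array([-X[1],X[0]])
q=P[230:390,280:380].reshape(-1,3); L=np.c_[(q[:,:2]-c)@X,(q[:,:2]-c)@Y,q[:,2]]
L=L[(abs(L[:,1]-.086)<.012)&(L[:,0]>-.158)&(L[:,0]<-.135)&(L[:,2]>.2)&(L[:,2]<.3)]
m=np.polyfit(L[:,0],L[:,2],1); print("paddle angle",-np.arctan(m[0]),len(L))
E
python3 ang.py
```

```text
{'tool_pos': [0.5199, 0.1415, 0.2498], 'wrist_force': [-1.3572, 6.0582, -11.104], 'finger_gap': 0.043, 'clock': 9.825}
paddle angle 0.15625815018614464 2704
```

Call:
{"api": "jog_arm", "payload": {"motion": [[-0.0004,0,-0.0012,0,0,0,0.3],[-0.0004,0,-0.0012,0,0,0,0.3],[-0.0004,0,-0.0012,0,0,0,0.3]]}}

```text
clock: 10.25
tool_pos: [0.5203, 0.1416, 0.251]
tcp_rot: [-0.549, 3.092, 0.001]
wrist_force: [-1.7, 5.2, -10.9]
finger_gap: 0.0429
```

Call:
{"api": "jog_arm", "payload": {"motion": [[-0.0003,0,-0.0012,0,0,0,0.3],[-0.0003,0,-0.0012,0,0,0,0.3],[-0.0003,0,-0.0012,0,0,0,0.3]]}}

```text
clock: 10.62
tool_pos: [0.5202, 0.1414, 0.2522]
tcp_rot: [0.549, -3.093, -0.0]
wrist_force: [-2.5, 4.1, -11.7]
finger_gap: 0.0426
```

Call:
{"api": "jog_arm", "payload": {"motion": [[-0.0003,0,-0.001,0,0,0,0.3],[-0.0003,0,-0.001,0,0,0,0.3],[-0.0003,0,-0.001,0,0,0,0.3]]}}

```text
clock: 11.0
tool_pos: [0.5204, 0.1415, 0.2533]
tcp_rot: [-0.551, 3.093, -0.001]
wrist_force: [-2.3, 6.2, -10.5]
finger_gap: 0.043
```

```bash
python3 ang.py
```

```text
{'tool_pos': [0.5204, 0.1415, 0.2533], 'wrist_force': [-2.2603, 6.2409, -10.5426], 'finger_gap': 0.043, 'clock': 11.0}
paddle angle 0.21418859363599074 2547
```

Call:
{"api": "jog_arm", "payload": {"motion": [[-0.0003,0,-0.0012,0,0,0,0.3],[-0.0003,0,-0.0012,0,0,0,0.3],[-0.0003,0,-0.0012,0,0,0,0.3]]}}

```text
clock: 11.42
tool_pos: [0.5206, 0.1414, 0.2545]
tcp_rot: [0.549, -3.093, 0.0]
wrist_force: [-2.3, 3.2, -10.8]
finger_gap: 0.0434
```

Call:
{"api": "jog_arm", "payload": {"motion": [[-0.0004,0,-0.0012,0,0,0,0.3],[-0.0004,0,-0.0012,0,0,0,0.3],[-0.0004,0,-0.0012,0,0,0,0.3]]}}

```text
clock: 11.8
tool_pos: [0.521, 0.1416, 0.2557]
tcp_rot: [0.551, -3.093, 0.001]
wrist_force: [-2.2, 4.2, -10.7]
finger_gap: 0.043
```

Call:
{"api": "jog_arm", "payload": {"motion": [[-0.0004,0,-0.0012,0,0,0,0.3],[-0.0004,0,-0.0012,0,0,0,0.3],[-0.0004,0,-0.0012,0,0,0,0.3]]}}

```text
clock: 12.18
tool_pos: [0.5214, 0.1417, 0.2569]
tcp_rot: [0.548, -3.093, 0.0]
wrist_force: [-3.1, 1.9, -11.1]
finger_gap: 0.0427
```

```bash
python3 ang.py
```

```text
{'tool_pos': [0.5214, 0.1417, 0.2569], 'wrist_force': [-3.1138, 1.8957, -11.1102], 'finger_gap': 0.0427, 'clock': 12.175}
paddle angle 0.2683546464142537 2379
```

Call:
{"api": "jog_arm", "payload": {"motion": [[-0.0005,0,-0.0012,0,0,0,0.3],[-0.0005,0,-0.0012,0,0,0,0.3],[-0.0005,0,-0.0012,0,0,0,0.3]]}}

```text
clock: 12.6
tool_pos: [0.5222, 0.1421, 0.2582]
tcp_rot: [-0.55, 3.093, -0.0]
wrist_force: [-1.9, 3.6, -10.8]
finger_gap: 0.0429
```

Call:
{"api": "jog_arm", "payload": {"motion": [[-0.0004,0,-0.0012,0,0,0,0.3],[-0.0004,0,-0.0012,0,0,0,0.3],[-0.0004,0,-0.0012,0,0,0,0.3]]}}

```text
clock: 12.98
tool_pos: [0.5224, 0.1422, 0.259]
tcp_rot: [0.549, -3.093, -0.0]
wrist_force: [-0.6, 4.0, -14.5]
finger_gap: 0.043
```

Call:
{"api": "jog_arm", "payload": {"motion": [[0,0,-0.0003,0,0,0,0.3],[0,0,-0.0003,0,0,0,0.3]]}}

```text
clock: 13.22
tool_pos: [0.5224, 0.1422, 0.2594]
tcp_rot: [-0.549, 3.093, 0.0]
wrist_force: [0.5, 5.2, -16.3]
finger_gap: 0.0427
```

```bash
python3 ang.py
```

```text
{'tool_pos': [0.5224, 0.1422, 0.2594], 'wrist_force': [0.5263, 5.2362, -16.2824], 'finger_gap': 0.0427, 'clock': 13.225}
paddle angle 0.31724321639169484 2243
```

The latch is solid at about 0.74 rad lift: force went from 11 to 16 N over the last 1.5 mm commanded. I'll ease back 0.4 mm and try a small pull.

Call:
{"api": "jog_arm", "payload": {"motion": [[0,0,0.0004,0,0,0,0.3],[0.001,-0.0003,0.0004,0,0,-0.005,0.3],[0.0021,-0.0006,0.0004,0,0,-0.01,0.3],[0.0032,-0.0009,0.0004,0,0,-0.015,0.3],[0.0042,-0.0012,0.0004,0,0,-0.02,0.3],[0.0042,-0.0012,0.0004,0,0,-0.02,0.3]]}}

```text
clock: 14.02
tool_pos: [0.5187, 0.1394, 0.2592]
tcp_rot: [0.58, -3.088, 0.0]
wrist_force: [0.6, 4.1, -15.1]
finger_gap: 0.0428
```

Call:
{"api": "jog_arm", "payload": {"motion": [[0.0021,-0.0006,0,0,0,-0.01,0.3],[0.0042,-0.0012,0,0,0,-0.02,0.3],[0.0063,-0.0019,0,0,0,-0.03,0.3],[0.0084,-0.0026,0,0,0,-0.04,0.3],[0.0104,-0.0033,0,0,0,-0.05,0.3],[0.0125,-0.004,0,0,0,-0.06,0.3],[0.0145,-0.0047,0,0,0,-0.07,0.3],[0.0166,-0.0055,0,0,0,-0.08,0.3]]}}

```text
clock: 15.02
tool_pos: [0.5052, 0.1283, 0.2592]
tcp_rot: [-0.704, 3.062, -0.0]
wrist_force: [0.6, 3.7, -15.2]
finger_gap: 0.0427
```

Call:
{"api": "jog_arm", "payload": {"motion": [[0.0042,-0.0012,0,0,0,-0.02,0.3],[0.0084,-0.0026,0,0,0,-0.04,0.3],[0.0125,-0.004,0,0,0,-0.06,0.3],[0.0166,-0.0055,0,0,0,-0.08,0.3],[0.0207,-0.007,0,0,0,-0.1,0.3],[0.0247,-0.0087,0,0,0,-0.12,0.3],[0.0287,-0.0104,0,0,0,-0.14,0.3],[0.0327,-0.0122,0,0,0,-0.16,0.3]]}}

```text
clock: 16.02
tool_pos: [0.4811, 0.1029, 0.2592]
tcp_rot: [-0.947, 2.995, -0.0]
wrist_force: [1.2, 4.1, -15.9]
finger_gap: 0.0432
```

The door angle is about 0.26 rad, so the pawl is past the keeper. The radius stays at 218 mm, so the arc fits. I'll ease the paddle down 3 mm and keep swinging.

Call:
{"api": "jog_arm", "payload": {"motion": [[0.0084,-0.0026,0.0005,0,0,-0.04,0.3],[0.0166,-0.0055,0.001,0,0,-0.08,0.3],[0.0247,-0.0087,0.002,0,0,-0.12,0.3],[0.0327,-0.0122,0.003,0,0,-0.16,0.3],[0.0405,-0.0161,0.003,0,0,-0.2,0.3],[0.0482,-0.0203,0.003,0,0,-0.24,0.3],[0.0557,-0.0248,0.003,0,0,-0.28,0.3],[0.063,-0.0295,0.003,0,0,-0.32,0.3]]}}

```text
clock: 17.02
tool_pos: [0.4464, 0.0424, 0.257]
tcp_rot: [-1.412, 2.805, -0.001]
wrist_force: [-0.5, 3.4, -11.0]
finger_gap: 0.0432
```

Call:
{"api": "jog_arm", "payload": {"motion": [[0.0084,-0.0026,0,0,0,-0.04,0.3],[0.0166,-0.0055,0,0,0,-0.08,0.3],[0.0247,-0.0087,0,0,0,-0.12,0.3],[0.0327,-0.0122,0,0,0,-0.16,0.3],[0.0405,-0.0161,0,0,0,-0.2,0.3],[0.0482,-0.0203,0,0,0,-0.24,0.3],[0.0557,-0.0248,0,0,0,-0.28,0.3],[0.063,-0.0295,0,0,0,-0.32,0.3]]}}

```text
clock: 18.02
tool_pos: [0.4328, -0.0259, 0.2571]
tcp_rot: [-1.841, 2.544, -0.002]
wrist_force: [0.5, 3.7, -11.8]
finger_gap: 0.0428
```

Call:
{"api": "jog_arm", "payload": {"motion": [[0.0084,-0.0026,0,0,0,-0.04,0.3],[0.0166,-0.0055,0,0,0,-0.08,0.3],[0.0247,-0.0087,0,0,0,-0.12,0.3],[0.0327,-0.0122,0,0,0,-0.16,0.3],[0.0405,-0.0161,0,0,0,-0.2,0.3],[0.0482,-0.0203,0,0,0,-0.24,0.3],[0.0557,-0.0248,0,0,0,-0.28,0.3],[0.063,-0.0295,0,0,0,-0.32,0.3]]}}

```text
clock: 19.02
tool_pos: [0.4414, -0.0947, 0.2572]
tcp_rot: [-2.223, 2.218, -0.003]
wrist_force: [2.0, 3.7, -11.7]
finger_gap: 0.0429
```

Call:
{"api": "jog_arm", "payload": {"motion": [[0.0084,-0.0026,0,0,0,-0.04,0.3],[0.0166,-0.0055,0,0,0,-0.08,0.3],[0.0247,-0.0087,0,0,0,-0.12,0.3],[0.0297,-0.0109,0,0,0,-0.145,0.3],[0.0327,-0.0122,0,0,0,-0.16,0.3],[0.0327,-0.0122,0,0,0,-0.16,0.3]]}}

```text
clock: 19.77
tool_pos: [0.4538, -0.1274, 0.2568]
tcp_rot: [-2.392, 2.036, -0.003]
wrist_force: [3.8, 2.8, -10.6]
finger_gap: 0.043
```

Call:
{"api": "jog_arm", "payload": {"motion": [[0.002,0,0.005,0,0,0,0.3],[0.0035,0,0.01,0,0,0,0.3],[0.004,0,0.015,0,0,0,0.3],[0.0035,0,0.02,0,0,0,0.3],[0.0025,0,0.026,0,0,0,0.3],[0.001,0,0.032,0,0,0,0.3],[0.001,0,0.034,0,0,0,0.3],[0.001,0,0.034,0,0,0,0.3]]}}

```text
clock: 20.78
tool_pos: [0.4531, -0.1282, 0.2222]
tcp_rot: [2.391, -2.037, 0.0]
wrist_force: [-0.7, -1.7, 3.0]
finger_gap: 0.0431
```

Call:
{"api": "jog_arm", "payload": {"motion": [[0,0,0,0,0,0,0.5],[0,0,0,0,0,0,0.7],[0,0,0,0,0,0,0.9],[0,0,0,0,0,0,1],[0,0,0,0,0,0,1],[0,0,0,0,0,0,1]]}}

```text
clock: 21.52
tool_pos: [0.4532, -0.128, 0.2221]
tcp_rot: [-2.392, 2.036, 0.0]
wrist_force: [0.2, -0.9, -0.1]
finger_gap: 0.0855
```

Run:
```python
from h import *
s=r.state(); print({k:np.round(s[k],4).tolist() for k in ("q","tool_pos","tcp_rot","wrist_force","finger_gap","clock")})
p,d=imaging.snapshot("wrist"); save("w5.png",p)
```

```text
{'q': [-0.4322, 0.1874, -0.4041, 0.9794, 0.0001, -2.1635], 'tool_pos': [0.4532, -0.128, 0.2221], 'tcp_rot': [-2.3923, 2.0362, 0.0002], 'wrist_force': [0.1543, -0.9396, -0.1072], 'finger_gap': 0.0855, 'clock': 21.525}
```

View pics/w5.png

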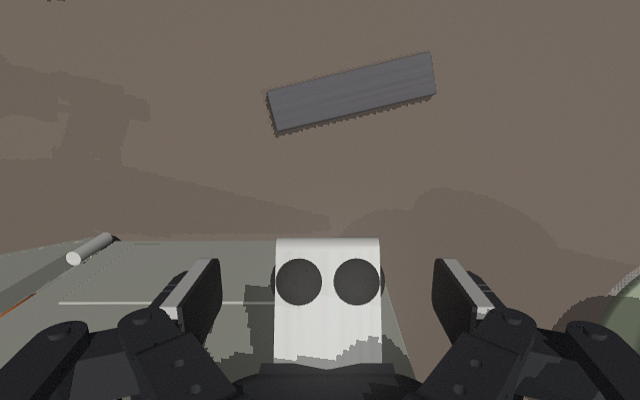

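The wrist view shows the fingers clear of the paddle on both sides (pads at columns ~205 and ~450, paddle 275–382). I'll go straight up and check.

Call:
{"api": "jog_arm", "payload": {"motion": [[0,0,-0.02,0,0,0,1],[0,0,-0.05,0,0,0,1],[0,0,-0.09,0,0,0,1],[0,0,-0.13,0,0,0,1],[0,0,-0.15,0,0,0,1],[0,0,-0.15,0,0,0,1]]}}

```text
clock: 22.32
tool_pos: [0.454, -0.1284, 0.3735]
tcp_rot: [-2.392, 2.036, -0.005]
wrist_force: [-0.6, -0.6, -0.0]
finger_gap: 0.0855
```

Run:
```python
from h import *
s=r.state(); print({k:np.round(s[k],4).tolist() for k in ("tool_pos","wrist_force","joint_velocities","clock")})
old=cv2.imread("pics/top0.png"); im=[]
O={c:np.load(c+".npy") for c in("top","scene")}
h=np.array([.6507,-.0341])
for c in("top","scene"):
    p,d=imaging.snapshot(c); save(c+"1.png",p); P=cloud(c,d); im.append(p)
    for l in("tin","magnet","flat_bar","hammer","wire_brush","paint_can","pipe_offcut","angle_iron"):
        m=imaging.masks_of(c,l)
        if m:
            g=m[0]["region"]; print(c,l,round(m[0]["p"],2),"now",np.round(np.median(P[g],0),3),"same px before",np.round(np.median(O[c][g],0),3))
    # door top edge
    q=P.reshape(-1,3); m=(q[:,2]>.285)&(q[:,2]<.297)&(q[:,0]<.66)&(q[:,1]<.0)&(q[:,1]>-.09)&(q[:,0]>.35); q=q[m]
    if len(q)>20:
        v=np.linalg.svd(q[:,:2]-q[:,:2].mean(0))[2][0]; v*=-np.sign(v[0]); print("door dir",np.rad2deg(np.arctan2(v[1],v[0]))%360-110.15,len(q),np.ptp(q[:,0]))
cv2.imwrite("pics/end.png",cv2.resize(np.vstack(im),(480,600))[...,::-1])
```

```text
{'tool_pos': [0.454, -0.1284, 0.3735], 'wrist_force': [-0.5868, -0.5651, -0.038], 'joint_velocities': [-0.0019, 0.0207, -0.0606, -0.031, 0.0, 0.0014], 'clock': 22.325}
top tin 0.8 now [0.727 0.049 0.412] same px before [0.727 0.048 0.412]
top magnet 0.8 now [0.714 0.186 0.326] same px before [0.714 0.187 0.325]
top hammer 0.72 now [0.328 0.384 0.024] same px before [0.328 0.384 0.025]
top wire_brush 0.72 now [0.533 0.522 0.018] same px before [0.533 0.521 0.018]
top paint_can 0.78 now [0.634 0.384 0.118] same px before [0.635 0.383 0.118]
top pipe_offcut 0.54 now [0.728 0.048 0.412] same px before [0.728 0.048 0.412]
top angle_iron 0.62 now [ 0.573 -0.483  0.009] same px before [ 0.574 -0.482  0.009]
door dir 79.3193304093171 414 0.24964798523693865
scene tin 0.84 now [0.751 0.032 0.397] same px before [0.751 0.033 0.397]
scene magnet 0.75 now [0.719 0.182 0.326] same px before [0.719 0.182 0.326]
scene flat_bar 0.66 now [ 0.441 -0.208  0.009] same px before [ 0.441 -0.208  0.009]
scene hammer 0.69 now [0.29  0.39  0.025] same px before [0.29  0.39  0.025]
scene wire_brush 0.28 now [0.749 0.034 0.391] same px before [0.749 0.034 0.391]
scene pipe_offcut 0.75 now [ 0.707 -0.333  0.045] same px before [ 0.707 -0.333  0.044]
scene angle_iron 0.65 now [ 0.578 -0.482  0.007] same px before [ 0.578 -0.482  0.007]
door dir 78.88099779167305 583 0.2423321226467634
```

View pics/end.png

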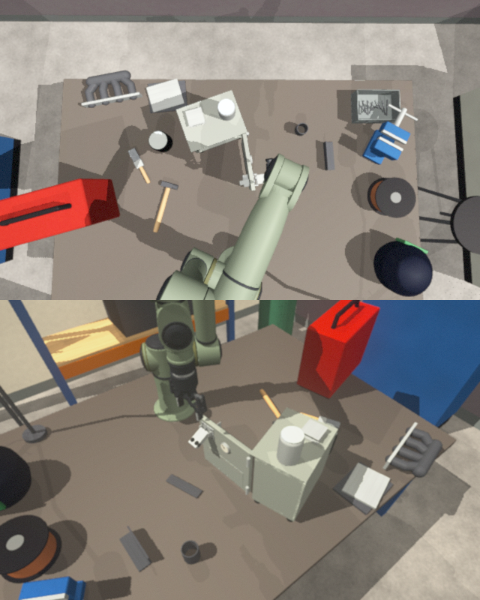

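The top view (upper half) shows the door standing open at about (248,160). In the scene view (lower half) the arm is clear above it. The door is at about 79° and nothing else has moved, so I'm handing in.

```bash
python3 -c "
from station import r
print(r.sign_off(), r.state()['clock'])"
```

```text
the job is handed in; nothing more can be done
the job is handed in; nothing more can be done
```

The cabinet door is open at about 79° (1.38 rad), released, and I have handed the job in. No verdict was reported.

- **Latch:** I lifted the paddle in small steps until it came up solid at about 0.74 rad. The highest force I read at the wrist was about 16 N. I eased it back 0.4 mm before pulling.
- **Door:** It followed the expected arc, with only a few newtons read sideways. It moved at about 0.16 rad/s at first and 0.32 rad/s later. I then let the paddle down, opened the gripper and raised the arm 150 mm clear.
- **Last checks:**
  - The door edge measured 79.3° in the top camera and 78.9° in the scene camera.
  - The wrist force was near zero at rest, so nothing was touching.
  - Every bystander showed its starting position to about 1 mm in at least one camera. The two false detections (top-view pipe offcut and scene-view wire brush, both landing on the tin) were covered by the other camera.
- **Not measured:** The loads on the keeper and inside the latch case were not read directly. I judged them only from the wrist force at the end of each move.

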